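Move the battery from the hooded charger to the docking shoe and lock it with the pin

TASK

Draw the battery (the one with the flat-sided grip, not the dust plug with the round knob) out of the front of the hooded charger and lay it, right way up, fully home in the docking shoe. Then lock it there: pass the loose pin through the bores of both lugs, across the groove in the battery's top, until its handle comes up against the lug, and let go. Leave the dust plug in its bay and do not knock over or shove away the glue bottle standing beside the shoe.

Things in the scene. Friction and masses are not known exactly. Their poses are not given: they have to be found in the camera images.
- charger: Grey two-bay charger, fixed, 74 (x) x 146 (y) x 53 mm. Origin: centre of its underside. A hood closes the top; two bays centred at y = +42 and -42 mm, each 46 mm wide and 40 mm high over a 6 mm floor, 68 mm deep, open only at the front face (x = -37 mm); its -x axis points out of them. Stands left or right on the bench, the shoe on the other side.
- battery: Loose black battery, 0.11 to 0.21 kg, in either bay. Body 66 (x) x 40 x 36 mm; origin: centre of that body's underside; +x points into the bay. A flat-sided grip 26 mm wide (y), 30 mm high (3 to 33 mm above the underside) sticks out of the bay from x = -33 to -77 mm. A groove 22 mm wide and 13 mm deep (x = -11 to 11 mm) crosses the body's top along y.
- battery_grip (a point): Centre of the battery's grip: 55 mm in front (-x) of the battery's origin and 18 mm above its underside.
- dust_plug: Loose black plug with a body like the battery's (same origin and axes) but a round knob, 30 mm across, in front of it; fills the other bay, 84 mm beside the battery. It must stay in its bay.
- shoe: Fixed aluminium docking shoe; origin: centre of its underside, midway between its two lugs. Channel along x, open at top and front (-x), 48 mm wide, floor at z = 12 mm, back stop at x = 37 mm, side walls to z = 25 mm. Lugs at y = 24..32 and -24..-32 mm, 30 mm long in x, to z = 61 mm, each with a 14 mm bore along y. Home: battery origin over the shoe's, on the floor, same heading.
- shoe_bores (a point): Point on the common axis of the two bores, midway between the lugs, 44 mm above the bench; the axis runs along the shoe's y.
- lock_pin: Loose steel pin, 70 g, lying on the bench in front. Square handle 16 x 16 mm at x = -30 to 0 mm; from it a round shaft, 10 mm diameter, runs along +x for 76 mm, the last 7 mm tapered. Origin: where handle and shaft meet, on the underside; the axis is 8 mm above it. It balances in the handle. It may enter the shoe from either side.
- pin_tip (a point): Tip of the pin's shaft, on its axis.
- pin_shoulder (a point): Where the shaft meets the handle, on the pin's axis.
- glue: Loose glue bottle, 57 mm across and 186 mm tall, upright on the bench close beside the shoe, on its +y or -y side, where it stands in the way of entering the pin from that side. Origin: centre of its foot.
- thin_offcut: Loose flat wood offcut, 40 x 60 x 12 mm, lying on the other side of the shoe; low enough for the pin and the gripper to pass over. It may be moved. Origin: centre of its underside.
Not all that is in view belongs to the job. There is more than one size of the shoe; the one meant has the size given above. Leave any green look-alike of the battery alone.

How it is judged:
On the way, in this order (a step that is already met when the one before it is completed fails the run):
1. the battery is drawn clear of the charger's front (x of battery in the frame of charger below -0.068 m), for 0.05 s.
2. the battery lies home in the shoe (x of battery in the frame of shoe between -0.008 and 0.008 m and y of battery in the frame of shoe between -0.007 and 0.007 m and z of battery in the frame of shoe below 0.016 m and angle between battery's own z axis and vertical below 0.1 rad), for 0.2 s.
At the end, for the whole second after the job is handed in: Battery upright on the shoe's floor within 8 mm along, 7 mm across, 0.2 rad; pin through both bores within 0.12 rad of their axis, tip 3 mm or more beyond the far lug, shoulder within 9 mm of the near one; both at rest; dust plug moved under 12 mm; glue bottle upright (all of step 2 and angle between the x axis of battery and the x axis of shoe, either way round below 0.2 rad and angle between the x axis of lock_pin and the y axis of shoe, either way round below 0.12 rad and x of pin_tip in the frame of shoe between -0.008 and 0.008 m and z of pin_tip in the frame of shoe between 0.036 and 0.052 m and ((y of pin_tip in the frame of shoe above 0.035 m and y of pin_shoulder in the frame of shoe between -0.041 and -0.028 m) or (y of pin_tip in the frame of shoe below -0.035 m and y of pin_shoulder in the frame of shoe between 0.028 and 0.041 m)) and distance of dust_plug from where it was at the start of the episode below 0.012 m and angle between glue's own z axis and vertical below 0.2 rad and linear speed of each of battery, lock_pin below 0.02 m/s); the robot touches nothing.
It fails at once if the glue bottle is knocked over or shoved more than 40 mm (angle between glue's own z axis and vertical above 0.4 rad or distance of glue from where it was at the start of the episode above 0.04 m).
It fails at once if the dust plug is pulled out of its bay (distance of dust_plug from where it was at the start of the episode above 0.035 m).
It also fails if it takes over 67 s, if anything falls off the work surface, if the arm or the gripper's body presses on something with over 40 N, if the wrist force passes 120 N, or if a joint passes its speed limit or range.

ROBOT

A 6-joint arm with a two-finger parallel gripper is mounted at the origin on the work surface; the furniture and walls round the work are solid. World frame = base frame: x ahead of the robot, y to its left, z up, the work surface at z = 0. Lengths are in m, angles in rad, forces in N, time in s.
With the tool pointing down it reaches from about 0.375 to 0.975 m from the base axis. Payload 3.8 kg.
Tool frame: the origin (TCP) lies at the very end of the fingers, on their centre line; the grasp point (between the pads) lies 19 mm behind it; z points along the fingers, y is the line along which they close (so a half turn about z gives the same grasp; the last joint's range is limited). The gripper opens to 88 mm and grips with 3 to 60 N. Pads are 18 mm wide; open, the fingers measure 123 mm over their backs; the gripper's body (75 mm by 187 mm) begins 45 mm behind the grasp point.
Start: joints at [-1.331, 0.264, 1.604, -0, 1.274, -0.037], TCP at [0.184, -0.649, 0.239] pointing down, gripper open.
Joint ranges: [-2.63, 2.63], [-0.94, 2.18], [0.31, 2.57], [-1.31, 4.45], [0, 2.66], [-2.55, 2.55]. Speed limits (rad/s): [2.57, 2.57, 3.14, 3.14, 3.14, 3.14].

INTERFACE

Orientations are given as a rotation vector (axis times angle).
In Python, from bench import env gives the robot as it stands. The module is installed in compiled form; this text tells all that it offers.
- The arm moves only by the tool carry_out, never from a script. Its argument "motion" is a list of rows, each a list of 7 numbers: the closure, from 0 (fully open) to 1 (shut), then the shift along the tool's x, y, z normalised to -1 to 1, where 1 is 0.025 m, then the turn, a rotation vector about the tool's x, y, z normalised to -1 to 1, where 1 is 0.15 rad. A call has 1 to 20 rows; each row shifts and turns the commanded pose from where the row before left it, along the tool's axes as they then stand; what a row does not reach is not made up. A row lasts 1/10 s, in which the tool goes at most 50 mm and 8.59 degrees, less where a joint would pass 70% of its speed; a pose out of reach is approached as far as the arm can. A call with a number of a shift or a turn outside -1 to 1 is refused whole. A call with a gripper value outside its range is refused whole. The fingers move at their own pace and stop on an object; "grip_force" is the grip in N (left out, the last holds). Time passes only in rows, so rows that do not move let the fingers close. It gives the time, the measured TCP pose, the force, the opening and the grip force at its end, in the units of the state.
- env.state(): the state, without advancing time (a new reading comes with each control period).
- env.grab_frame(name): name is "side" or "top"; returns the picture (420x560x3 uint8, blue, green, red); there is no depth.
- env.calibration(name): a dict with "intrinsics" (3x3 intrinsics, pixels), "R" (3x3) and "t" (3): a world point X has camera coordinates R X + t. Camera axes: x right, y down, z forward; pixel columns grow to the right and rows downward; lengths in m; the calibration is good to about 2 mm. A picture is of the moment at which its call begins. calibration takes no time and is no camera call.
- env.sign_off(): hands the job in; it is judged then, once.
The state is a dict: "time": time; "joint_pos": joint angles; "joint_vel": joint speeds; "tau": joint torques, N m; "eef_pos": TCP position; "tool_rot": TCP orientation; "wrist_force": force on the tool from outside, world axes, zero at the start; "ft_torque": the same for the moment, N m; "opening": finger opening in m; "grip_force": force on a finger pad.
Only numpy, scipy, OpenCV 4.12 (cv2) and the standard library are available. Lean on these libraries where they do the work, as an engineer would, in place of code of your own. Each camera call takes 0.05 s, during which the arm holds its last target. There are 200 camera calls.

## Working session

There is one attempt and no reset: what is moved stays moved. The work goes in short steps, Python scripts to look and compute and a tool call to move; the robot and the scene stay as the last step left them, time stands still between calls to the robot, and variables do not carry over. Pictures are saved under pics/ and viewed, at most 10 in all, crops included, and the job is handed in when it is done.

Besides the shell and the picture viewer there is one more tool, called after "Emit:" as a command line: name --pt "numbers of a row" for each row, then --argument value for the rest. carry_out: Moves the arm, as the interface text tells. Scaled input: -1 to 1 covers 0.025 m each way for a shift and 0.15 rad each way for a turn. Its arguments: {"type":"object","properties":{"motion":{"type":"array","items":{"type":"array","items":{"type":"number"}}},"grip_force":{"type":"number"}},"required":["motion"]}

```bash
mkdir -p pics; python3 - <<'E'
from bench import env
import cv2,numpy as np
np.set_printoptions(precision=4,suppress=True)
for n in("top","side"):
    cv2.imwrite(f"pics/{n}0.png",env.grab_frame(n)); c=env.calibration(n); print(n,c)
print(env.state())
E
```

```text
top {'intrinsics': array([[543.5956,   0.    , 285.087 ],
       [  0.    , 543.5956, 212.7499],
       [  0.    ,   0.    ,   1.    ]]), 'R': array([[ 0.0223, -0.9997,  0.0074],
       [-0.9967, -0.0228, -0.0778],
       [ 0.0779, -0.0056, -0.9969]]), 't': array([-0.0024,  0.4575,  1.3653])}
side {'intrinsics': array([[410.412 ,   0.    , 283.3999],
       [  0.    , 410.412 , 213.7513],
       [  0.    ,   0.    ,   1.    ]]), 'R': array([[-0.9787, -0.2046,  0.0171],
       [-0.1058,  0.4314, -0.896 ],
       [ 0.1759, -0.8787, -0.4438]]), 't': array([0.4375, 0.0853, 0.9461])}
{'time': 0.1, 'joint_pos': array([-1.3309,  0.2647,  1.6052, -0.    ,  1.2737, -0.0369]), 'joint_vel': array([ 0.001 , -0.0035, -0.0027, -0.0008,  0.0008, -0.0012]), 'tau': array([  0.0003, -50.362 , -35.8071,   0.0731,   0.0232,  -0.    ]), 'eef_pos': array([ 0.1843, -0.6487,  0.2375]), 'tool_rot': array([-3.1096, -0.4331,  0.0003]), 'wrist_force': array([-0.5172,  0.2677,  0.1011]), 'ft_torque': array([ 0.0042, -0.0101,  0.0439]), 'grip_force': 0.0, 'opening': 0.0883383490457945}
```

View pics/top0.png

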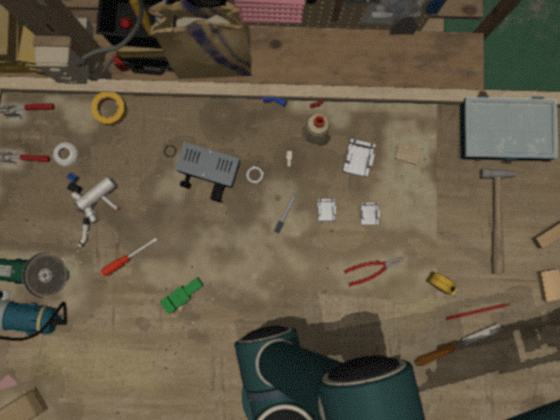

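View pics/side0.png

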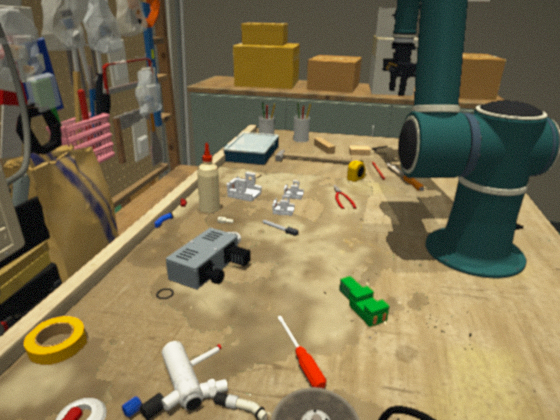

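The top view shows the charger at (208,165), with the battery grip at (218,192) and the knob at (186,182). The full-size shoe is at (360,157), the glue bottle at (317,125) on its left, and the offcut at (408,153). The pin is probably at (285,215). The green look-alike is at (182,295). I'll zoom in next.

```bash
python3 - <<'E'
import cv2
a=cv2.imread("pics/top0.png")[90:240,165:435]
a=cv2.resize(a,(798,443),interpolation=cv2.INTER_CUBIC)
b=cv2.convertScaleAbs(a,alpha=1.5,beta=10)
cv2.imwrite("pics/z0.png",b)
E
```

```text
(no output)
```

View pics/z0.png

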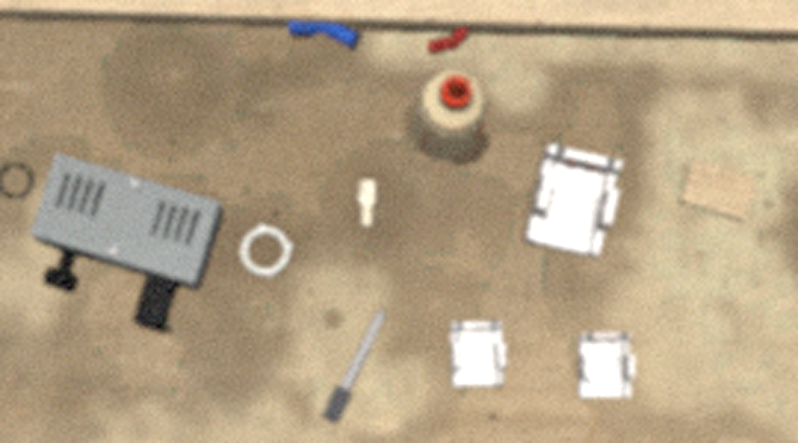

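The zoom confirms that the pin's handle is at (278,230) and its tip at (294,196). The shoe opens downward in the picture and is tilted about 11°, and the charger is tilted about 17°. The bottle is on the shoe's +y side, so the pin has to enter from -y, over the offcut. Next I'll measure.

```bash
cat > h.py <<'E'
from bench import env
import cv2,numpy as np
np.set_printoptions(precision=4,suppress=True)
def ray(n,uv,z):
    c=env.calibration(n);K,R,t=c["intrinsics"],c["R"],c["t"]
    uv=np.atleast_2d(np.asarray(uv,float)); d=np.c_[uv,np.ones(len(uv))]@np.linalg.inv(K).T@R
    o=-R.T@t; return o+d*((z-o[2])/d[:,2])[:,None]
def proj(n,X):
    c=env.calibration(n);p=(np.atleast_2d(X)@c["R"].T+c["t"])@c["intrinsics"].T
    return p[:,:2]/p[:,2:]
def mask_pts(im,box,f,s=4):
    x0,y0,x1,y1=box
    a=cv2.resize(im[y0:y1,x0:x1],None,fx=s,fy=s,interpolation=cv2.INTER_CUBIC)
    m=f(a.astype(int)).astype(np.uint8)
    n,l,st,ce=cv2.connectedComponentsWithStats(m)
    k=1+st[1:,4].argmax(); c=cv2.findContours((l==k).astype(np.uint8),cv2.RETR_EXTERNAL,cv2.CHAIN_APPROX_NONE)[0][0][:,0]
    return (c+.5)/s-.5+[x0,y0]
def rect(n,c,z):
    w=ray(n,c,z)[:,:2]; r=cv2.minAreaRect((w*1000).astype(np.float32))
    return np.r_[r[0]],np.r_[r[1]],r[2],cv2.boxPoints(r)
E
python3 - <<'E'
from h import *
im=cv2.imread("pics/top0.png")
g=lambda a:a.mean(2); sat=lambda a:a.max(2)-a.min(2)
bl=lambda a:a[...,0]-a[...,2]
print(im[165,205],im[180,210],im[157,360],im[140,345],im[192,218],im[200,250])
T=dict(charger=((165,130,250,205),lambda a:(bl(a)>0)&(g(a)>85),.053),
 shoe=((335,130,385,185),lambda a:g(a)>190,.025),
 grip=((205,180,235,208),lambda a:g(a)<42,.039),
 knob=((175,172,196,195),lambda a:g(a)<42,.03),
 pin=((265,190,305,240),lambda a:bl(a)>-5,.012),
 handle=((265,190,305,240),lambda a:(bl(a)>-5)&(g(a)<85),.016),
 shaft=((265,190,305,240),lambda a:(bl(a)>-5)&(g(a)>=85),.012),
 red=((305,105,330,135),lambda a:(a[...,2]-a[...,1]>60),.18),
 cap=((300,100,335,150),lambda a:(g(a)>125),.13),
 )
for k,(b,f,z) in T.items():
    try: 
        c=mask_pts(im,b,f); r=rect("top",c,z); print(k,z,r[0],r[1],round(r[2],1),r[3].ravel().round())
    except Exception as e: print(k,e)
E
```

```text
[104 105 103] [69 69 68] [172 178 182] [ 72  91 107] [21 23 27] [ 76  92 107]
charger 0.053 [556.1451 171.6337] [68.3252 57.2512] 74.1 [519. 147. 574. 131. 593. 197. 538. 212.]
shoe attempt to get argmax of an empty sequence
grip 0.039 [504.2841 178.9656] [30.6507 44.1553] 74.7 [479. 170. 522. 158. 530. 188. 487. 200.]
knob 0.03 [532.9294 259.0623] [26.3235 33.902 ] 72.8 [513. 251. 545. 241. 553. 267. 521. 277.]
pin 0.012 [424.5525  23.0184] [10.7654 29.7392] 67.6 [409.  24. 436.  12. 440.  22. 413.  34.]
handle 0.016 [423.2386  23.45  ] [10.7343 27.2783] 67.6 [409.  24. 434.  13. 438.  23. 413.  34.]
shaft 0.012 [470.5396   1.3466] [ 3.3191 19.1989] 68.5 [461.   3. 479.  -4. 480.  -1. 462.   6.]
red 0.18 [656.8513 -62.782 ] [21.9824 20.498 ] 1.4 [646. -53. 646. -73. 668. -73. 668. -52.]
cap 0.13 [658.3845 -57.2761] [40.9164 24.9845] 38.3 [635. -60. 650. -80. 682. -54. 667. -35.]
```

The grip measures 44 x 30 mm, centred at (504,179) with a heading of about -15.6°, which matches the size given. Next I'll look closely at the shoe and pin in both views.

```bash
python3 - <<'E'
from h import *
t=cv2.imread("pics/top0.png");s=cv2.imread("pics/side0.png")
C=lambda im,x,y,w,h,k:cv2.resize(im[y:y+h,x:x+w],None,fx=k,fy=k,interpolation=cv2.INTER_CUBIC)
a=C(t,340,135,40,45,8);b=C(s,220,165,50,45,8);c=C(t,270,190,30,45,6);d=C(s,258,212,45,30,8)
o=np.zeros((600,800,3),np.uint8)
o[:360,:320]=a;o[:360,400:]=b;o[360:600,0:180]=c[:240];o[360:600,400:760]=d
cv2.imwrite("pics/z1.png",o)
E
```

```text
(no output)
```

View pics/z1.png

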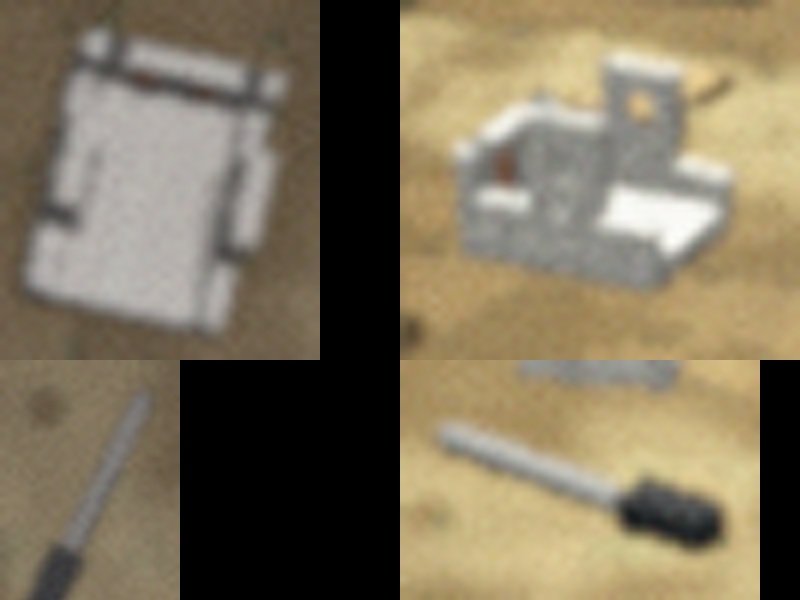

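```bash
cat > m1.py <<'E'
from h import *
def t8(x,y,ox=340,oy=135,k=8,x0=0,y0=0): return [(x-x0+.5)/k-.5+ox,(y-y0+.5)/k-.5+oy]
L=[("Rf",262,250,.061,-15,-32),("Rb",278,152,.061,15,-32),("Lf",42,205,.061,-15,32),("bl",28,292,.025,-40,32),("br",222,328,.025,-40,-32)]
for n,x,y,z,_,_ in L: print(n,ray("top",t8(x,y),z)[0]*1000)
for n,x,y,z in [("far lug b",605,85,.061),("far lug f",683,85,.061),("far bk b",608,55,.061),("far bk f",680,65,.061),("bore",640,105,.044)]:
    print(n,ray("side",t8(x,y,220,165,8,400),z)[0]*1000)
for n,x,y,z in [("tip",147,393,.008),("shoulder",68,550,.008),("hl",48,545,.016),("hr",80,553,.016)]: print(n,ray("top",t8(x,y,270,190,6,0,360),z)[0]*1000)
for n,x,y,z in [("tip",443,435,.008),("shoulder",620,495,.008),("end",715,520,.008)]: print(n,ray("side",t8(x,y,258,212,8,400,360),z)[0]*1000)
E
python3 m1.py
```

```text
Rf [ 576.0074 -205.8869   61.    ]
Rb [ 606.9164 -210.5671   61.    ]
Lf [ 588.5161 -137.3296   61.    ]
bl [ 566.8385 -137.3765   25.    ]
br [ 556.7215 -199.3542   25.    ]
far lug b [ 598.7952 -182.1745   61.    ]
far lug f [ 571.5936 -189.1343   61.    ]
far bk b [ 606.5053 -211.9497   61.    ]
far bk f [ 578.0535 -208.5064   61.    ]
bore [ 593.4752 -208.0379   44.    ]
tip [504.2967 -14.228    8.    ]
shoulder [436.1875  18.0497   8.    ]
hl [437.6199  26.5649  16.    ]
hr [434.5308  12.9193  16.    ]
tip [503.5059 -15.2224   8.    ]
shoulder [440.6727  10.8049   8.    ]
end [409.3966  19.6393   8.    ]
```

The shoe's origin comes out near (597.5,-175) mm with a heading of -9.8°. The pin's handle centre is near (423,24) with a heading of -25.4° and 75 mm of shaft, as it should be. The glue bottle is clear at shoe y ≈ +120. I'll turn the tool, then travel to above the grip.

Emit:
carry_out --pt "0.3 0 0 0 0 0 0.916" --pt "0.3 0 0 0 0 0 0.916" --pt "0.3 0 0 0 0 0 0.916" --pt "0.3 0 0 0 0 0 0.916" --pt "0.3 0.095 -0.98 0 0 0 0" --pt "0.3 0.095 -0.98 0 0 0 0" --pt "0.3 0.095 -0.98 0 0 0 0" --pt "0.3 0.095 -0.98 0 0 0 0" --pt "0.3 0.095 -0.98 0 0 0 0" --pt "0.3 0.095 -0.98 0 0 0 0" --pt "0.3 0.095 -0.98 0 0 0 0" --pt "0.3 0.095 -0.98 0 0 0 0" --pt "0.3 0.095 -0.98 0 0 0 0" --pt "0.3 0.095 -0.98 0 0 0 0" --pt "0.3 0.095 -0.98 0 0 0 0" --pt "0.3 0.095 -0.98 0 0 0 0" --pt "0.3 0.095 -0.98 0 0 0 0" --pt "0.3 0.095 -0.98 0 0 0 0" --pt "0.3 0.095 -0.98 0 0 0 0" --pt "0.3 0.095 -0.98 0 0 0 0" --grip_force 45

```text
time: 2.1
eef_pos: [0.3266, -0.2808, 0.2383]
tool_rot: [-3.112, 0.427, 0.001]
wrist_force: [0.2, -0.3, -0.7]
opening: 0.0618
grip_force: 0.0
```

Emit:
carry_out --pt "0.3 0.095 -0.98 0 0 0 0" --pt "0.3 0.095 -0.98 0 0 0 0" --pt "0.3 0.095 -0.98 0 0 0 0" --pt "0.3 0.095 -0.98 0 0 0 0" --pt "0.3 0.095 -0.98 0 0 0 0" --pt "0.3 0.095 -0.98 0 0 0 0" --pt "0.3 0.095 -0.98 0 0 0 0" --pt "0.3 0.095 -0.98 0 0 0 0" --pt "0.3 0.095 -0.98 0 0 0 0" --pt "0.3 0.095 -0.98 0 0 0 0" --pt "0.3 0.095 -0.98 0 0 0 0" --pt "0.3 0.095 -0.98 0 0 0 0" --pt "0.3 0.095 -0.98 0 0 0 0" --pt "0.3 0.095 -0.98 0 0 0 0" --pt "0.3 0.095 -0.98 0 0 0 0" --pt "0.3 0.095 -0.98 0 0 0 0" --pt "0.3 0.095 -0.98 0 0 0 0" --pt "0.3 0.095 -0.98 0 0 0 0" --pt "0.3 0.095 -0.98 0 0 0 0" --pt "0.3 0.095 -0.98 0 0 0 0"

```text
time: 4.1
eef_pos: [0.5043, 0.178, 0.2382]
tool_rot: [3.112, -0.427, -0.001]
wrist_force: [-0.8, -0.5, 0.1]
opening: 0.0618
grip_force: 0.0
```

Emit:
carry_out --pt "0.3 0 0 1 0 0 0" --pt "0.3 0 0 1 0 0 0" --pt "0.3 0 0 1 0 0 0" --pt "0.3 0 0 1 0 0 0" --pt "0.3 0 0 1 0 0 0" --pt "0.3 0 0 1 0 0 0" --pt "0.3 0 0 1 0 0 0" --pt "0.3 0 0 1 0 0 0" --pt "0.3 0 0 0.6 0 0 0" --pt "0.3 0 0 0.4 0 0 0" --pt "0.3 0 0 0.3 0 0 0" --pt "1 0 0 0 0 0 0" --pt "1 0 0 0 0 0 0" --pt "1 0 0 0 0 0 0" --pt "1 0 0 0 0 0 0" --pt "1 0 0 0 0 0 0" --pt "1 0 0 0 0 0 0" --grip_force 45

```text
time: 5.8
eef_pos: [0.5051, 0.1773, 0.0069]
tool_rot: [-3.112, 0.427, -0.002]
wrist_force: [-0.8, 1.1, 2.7]
opening: 0.0256
grip_force: 44.3
```

Gripped, with the opening at 25.6 mm as the 26 mm grip should give. Now drawing it out and lifting.

Emit:
carry_out --pt "1 -0.2 0 -0.04 0 0 0" --pt "1 -0.5 0 0 0 0 0" --pt "1 -0.5 0 0 0 0 0" --pt "1 -0.5 0 0 0 0 0" --pt "1 -0.5 0 0 0 0 0" --pt "1 -0.5 0 0 0 0 0" --pt "1 -0.5 0 0 0 0 0" --pt "1 -0.5 0 0 0 0 0" --pt "1 -0.4 0 0 0 0 0" --pt "1 0 0 0 0 0 0" --pt "1 0 0 -0.4 0 0 0" --pt "1 0 0 -0.8 0 0 0" --pt "1 0 0 -0.8 0 0 0" --pt "1 0 0 -0.8 0 0 0" --pt "1 0 0 -0.4 0 0 0" --pt "1 0 0 0 0 0 0"

```text
time: 7.4
eef_pos: [0.4078, 0.2053, 0.0894]
tool_rot: [-3.11, 0.427, -0.006]
wrist_force: [0.2, -0.3, -0.7]
opening: 0.0253
grip_force: 44.3
```

```bash
python3 - <<'E'
from h import *
t=env.grab_frame("top");s=env.grab_frame("side")
cv2.imwrite("pics/top1.png",t);cv2.imwrite("pics/side1.png",s)
o=np.vstack([t[110:250,140:420],s[160:300,120:400]])
cv2.imwrite("pics/z2.png",cv2.resize(o,None,fx=2.1,fy=2.1,interpolation=cv2.INTER_CUBIC))
E
```

```text
(no output)
```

View pics/z2.png

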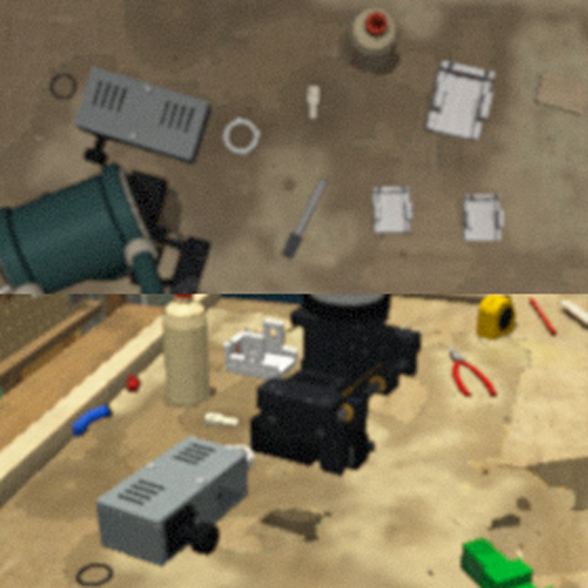

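The battery is out, held level and clear of the charger, and the plug hasn't moved. The body's rear edge sits at about (205..219, 192..196) in the top view. I'll check its offset from the tool.

```bash
python3 - <<'E'
from h import *
t=cv2.imread("pics/top1.png")
print(t[186:200,200:226].mean(2).astype(int))
u=np.array([.9632,-.2689]);v=np.array([.2689,.9632])
w=ray("top",[[205.2,191.9],[218.6,195.7]],.1245)[:,:2]-[.4078,.2053]
print(w@u,w@v)
E
```

```text
[[102  97  96  98  99  98 102  97  98  93  94  98  95  91  91  84  83  86
   89  83  84  86  85  77  73  69]
 [103 101  99  98  99  99 102  98  97  97 100  97  94 100  89  87  89  92
   88  87  85  89  84  80  88  80]
 [102 100  97  99  99  99 100 104 104  99  99  98  96  94  94  93  86  85
   87  88  92  86  87  84  85  87]
 [102  98  96  96  92 102  99 102 104 101 102 102 104 103 100  96  93  94
   90  85  89  92  86  88  86  90]
 [ 94  95  88  85  86  89  95 100 101 101 101 101 100 103 102 100  98  98
   91  87  85  85  83  87  87  88]
 [ 81  90  73  61  53  67  71  84  87  91  93  97  96 101 103  97  95  96
   91  90  85  90  90  86  87  88]
 [ 66  65  59  40  31  34  40  49  58  75  75  79  84  88  96  95 100  97
   89  89  90  85  85  89  86  88]
 [ 49  40  40  30  30  28  28  31  35  35  43  50  62  70  71  77  85  91
   89  88  88  91  89  85  90  86]
 [ 40  29  17  16  13  33  31  20  25  25  26  31  32  37  46  55  64  66
   73  81  87  88  88  84  90  82]
 [ 48  19  21  18  18  24  31  27  32  27  27  20  23  20  29  32  41  41
   57  72  83  91  88  87  88  89]
 [ 62  29  27   6  21  15  28  24  26  16  31  28  30  28  27  34  24  24
   31  55  73  89  88  86  85  81]
 [ 75  34  11  16  23  17  17  26  31  33  23  35  31  23  23  15  20  24
   18  47  72  86  92  86  85  87]
 [ 79  48  25  27  13  18  24  15  23  26  25  29  25  32  25  36  25   3
   25  45  69  83  84  83  86  86]
 [ 89  63  33  22  20  10  19  17  18  31  28  25  23  21  30  26  25  18
   19  39  63  74  77  81  89  84]]
[0.0851 0.0857] [ 0.0157 -0.0172]
```

Emit:
carry_out --pt "1 0 0 0 0 0 -0.675" --pt "1 0.53 0.913 0 0 0 0" --pt "1 0.53 0.913 0 0 0 0" --pt "1 0.53 0.913 0 0 0 0" --pt "1 0.53 0.913 0 0 0 0" --pt "1 0.53 0.913 0 0 0 0" --pt "1 0.53 0.913 0 0 0 0" --pt "1 0.53 0.913 0 0 0 0" --pt "1 0.53 0.913 0 0 0 0" --pt "1 0.53 0.913 0 0 0 0" --pt "1 0.53 0.913 0 0 0 0" --pt "1 0.53 0.913 0 0 0 0" --pt "1 0.53 0.913 0 0 0 0" --pt "1 0.53 0.913 0 0 0 0" --pt "1 0.53 0.913 0 0 0 0" --pt "1 0.53 0.913 0 0 0 0" --pt "1 0 0 0 0 0 0" --pt "1 0 0 0 0 0 0"

```text
time: 9.3
eef_pos: [0.542, -0.1666, 0.0856]
tool_rot: [-3.129, 0.271, 0.005]
wrist_force: [-0.3, -0.4, -0.9]
opening: 0.0258
grip_force: 44.3
```

```bash
python3 - <<'E'
from h import *
t=env.grab_frame("top");s=env.grab_frame("side")
cv2.imwrite("pics/top2.png",t);cv2.imwrite("pics/side2.png",s)
C=lambda im,x,y,w,h,k:cv2.resize(im[y:y+h,x:x+w],None,fx=k,fy=k,interpolation=cv2.INTER_CUBIC)
o=np.hstack([C(t,335,130,50,60,8),C(s,215,150,50,60,8)])
cv2.imwrite("pics/z3.png",cv2.convertScaleAbs(o,alpha=1.4))
E
```

```text
(no output)
```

View pics/z3.png

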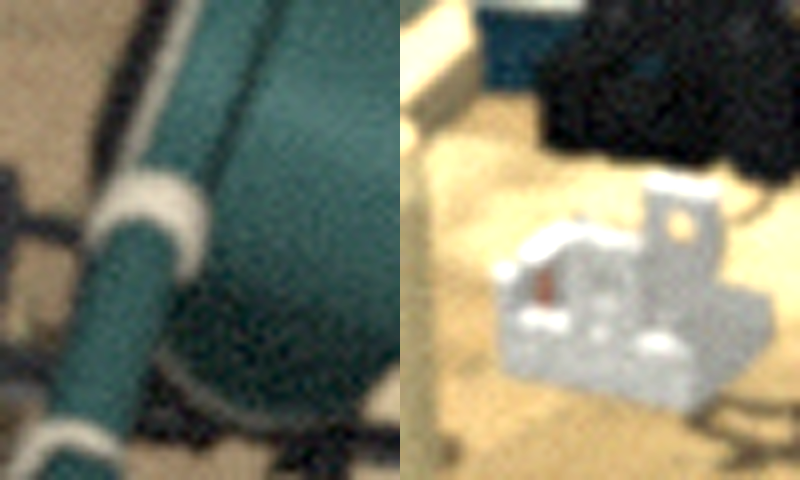

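```bash
python3 - <<'E'
from h import *
print(env.state()["eef_pos"])
print(proj("side",[.6301,-.1615,.0847]),"seen 233.1,168.7")
c=np.array([.5975,-.175]);u=np.array([.9854,-.1702]);v=np.array([.1702,.9854])
def P(x,y,z): return np.r_[c+u*x/1e3+v*y/1e3,z/1e3]
for n,p in dict(bore_far=P(0,-28,44),lugf_topR=P(-15,-24,61),lugf_topL=P(15,-24,61),lugf_btopR=P(-15,-32,61),nb_front=P(-40,32,0),nb_rear=P(43,32,0)).items():
    q=proj("side",p)[0]; print(n,q,"crop",(q+.5-[215,150])*8+[400,0])
for q in ([505,370],[685,410]):
    w=ray("side",(np.array(q)-[400,0]+.5)/8-.5+[215,150],0)[0]; print(w,(w[:2]-c)@u,(w[:2]-c)@v)
E
```

```text
[ 0.5419 -0.1657  0.086 ]
[[232.2448 168.8949]] seen 233.1,168.7
bore_far [249.2928 178.3651] crop [678.3421 230.921 ]
lugf_topR [253.2327 174.136 ] crop [709.8612 197.088 ]
lugf_topL [243.96   172.6366] crop [635.6797 185.0926]
lugf_btopR [254.4083 173.2429] crop [719.2661 189.9428]
nb_front [253.0702 202.0315] crop [708.5616 420.2522]
nb_rear [227.1892 197.2187] crop [501.5138 381.7498]
[ 0.6472 -0.1607  0.    ] 0.0465153457309012 0.022527816645987287
[ 0.5737 -0.1427  0.    ] -0.028907865997718562 0.027786987702522085
```

The predicted and seen features agree to within about 1 px, and battery and shoe share the same bias, so the relative position is good. The bore is at (250,178) in the side view. I'll descend with a 3.4 mm correction.

Emit:
carry_out --pt "1 0.136 0 0 0 0 0" --pt "1 0 0 0.4 0 0 0" --pt "1 0 0 0.6 0 0 0" --pt "1 0 0 0.4 0 0 0" --pt "1 0 0 0.3 0 0 0" --pt "1 0 0 0.3 0 0 0" --pt "1 0 0 0.3 0 0 0" --pt "1 0 0 0.2 0 0 0" --pt "1 0 0 0.1 0 0 0" --pt "1 0 0 0 0 0 0"

```text
time: 10.4
eef_pos: [0.5463, -0.1673, 0.0219]
tool_rot: [3.13, -0.269, -0.001]
wrist_force: [-1.1, -0.0, -1.0]
opening: 0.0256
grip_force: 44.5
```

Emit:
carry_out --pt "1 0 0 0.15 0 0 0" --pt "1 0 0 0.12 0 0 0" --pt "1 0 0 0.06 0 0 0" --pt "1 0 0 0 0 0 0"

```text
time: 10.8
eef_pos: [0.5464, -0.1672, 0.0138]
tool_rot: [3.13, -0.269, -0.0]
wrist_force: [-2.0, -1.5, -1.4]
opening: 0.0257
grip_force: 44.5
```

Emit:
carry_out --pt "1 0.06 0 0 0 0 0" --pt "1 0.04 0 0 0 0 0" --pt "1 0 0 0 0 0 0"

```text
time: 11.1
eef_pos: [0.5465, -0.167, 0.0131]
tool_rot: [-3.129, 0.269, 0.008]
wrist_force: [-6.8, 0.7, 0.9]
opening: 0.0254
grip_force: 44.5
```

Emit:
carry_out --pt "1 0.04 0 0 0 0 0" --pt "1 0 0 0 0 0 0"

```text
time: 11.3
eef_pos: [0.5467, -0.1668, 0.0129]
tool_rot: [-3.128, 0.269, 0.011]
wrist_force: [-8.5, 1.4, 3.1]
opening: 0.0257
grip_force: 44.6
```

Emit:
carry_out --pt "1 0.04 0 0 0 0 0" --pt "1 0 0 0 0 0 0"

```text
time: 11.5
eef_pos: [0.5469, -0.1665, 0.0128]
tool_rot: [-3.128, 0.269, 0.013]
wrist_force: [-10.3, 2.9, 3.8]
opening: 0.0257
grip_force: 44.8
```

The battery touches the back stop at TCP x ≈ 0.5464, which means shoe x = +4 mm. I'll back off 4 mm and let go.

Emit:
carry_out --pt "1 -0.17 0 0 0 0 0" --pt "1 -0.17 0 0 0 0 0" --pt "1 0 0 0 0 0 0" --pt "1 0 0 0 0 0 0"

```text
time: 11.9
eef_pos: [0.5432, -0.1667, 0.0143]
tool_rot: [3.13, -0.269, 0.002]
wrist_force: [-0.1, -0.3, -0.3]
opening: 0.026
grip_force: 44.8
```

Emit:
carry_out --pt "1 0 0 0.03 0 0 0" --pt "0.45 0 0 0 0 0 0" --pt "0.45 0 0 0 0 0 0" --pt "0.45 0 0 0 0 0 0" --pt "0.45 0 0 -0.3 0 0 0" --pt "0.45 0 0 -0.8 0 0 0" --pt "0.45 0 0 -1 0 0 0" --pt "0.45 0 0 -1 0 0 0" --pt "0.45 0 0 -1 0 0 0" --pt "0.45 0 0 0 0 0 0.907" --pt "0.45 0 0 0 0 0 0.907"

```text
time: 13.0
eef_pos: [0.5438, -0.1669, 0.1181]
tool_rot: [3.062, -0.699, 0.006]
wrist_force: [0.3, 0.3, 0.4]
opening: 0.0484
grip_force: 0.0
```

Emit:
carry_out --pt "0.45 -0.761 -0.483 0 0 0 0" --pt "0.45 -0.761 -0.483 0 0 0 0" --pt "0.45 -0.761 -0.483 0 0 0 0" --pt "0.45 -0.761 -0.483 0 0 0 0" --pt "0.45 -0.761 -0.483 0 0 0 0" --pt "0.45 -0.761 -0.483 0 0 0 0" --pt "0.45 -0.761 -0.483 0 0 0 0" --pt "0.45 -0.761 -0.483 0 0 0 0" --pt "0.45 -0.761 -0.483 0 0 0 0" --pt "0.45 -0.761 -0.483 0 0 0 0" --pt "0.45 0 0 0 0 0 0" --pt "0.45 0 0 0 0 0 0"

```text
time: 14.2
eef_pos: [0.4229, 0.0243, 0.1163]
tool_rot: [3.065, -0.689, 0.003]
wrist_force: [-0.5, -0.3, -0.0]
opening: 0.0484
grip_force: 0.0
```

```bash
python3 - <<'E'
from h import *
s=env.grab_frame("side");t=env.grab_frame("top")
cv2.imwrite("pics/top3.png",t);cv2.imwrite("pics/side3.png",s)
C=lambda im,x,y,w,h,k:cv2.resize(im[y:y+h,x:x+w],None,fx=k,fy=k,interpolation=cv2.INTER_CUBIC)
o=np.hstack([C(t,335,130,50,60,8),C(s,215,150,50,60,8)])
cv2.imwrite("pics/z4.png",cv2.convertScaleAbs(o,alpha=1.4))
st=env.state();print(st["time"],st["eef_pos"],st["tool_rot"])
E
```

```text
14.3 [0.4233 0.0237 0.1163] [ 3.0646 -0.6914  0.0021]
```

View pics/z4.png

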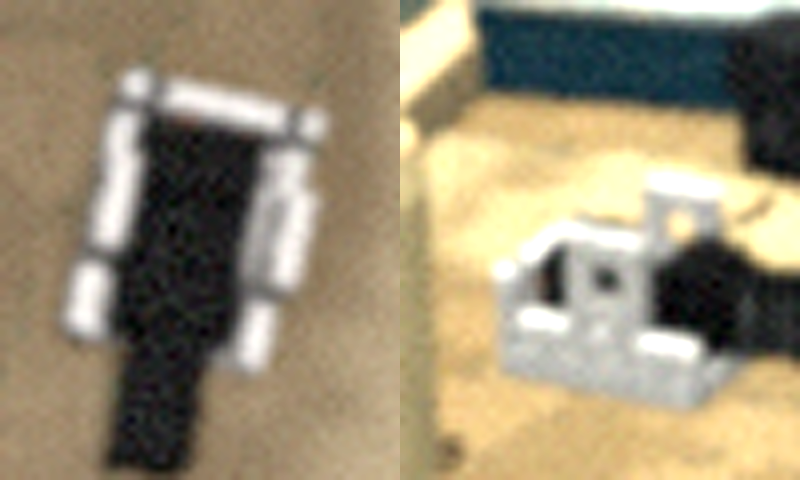

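The battery lies home in the channel. The near bore shows at about (240.2,184.3) and the far bore at about (249.7,177.6) in the side view. I'll compute the bore axis from these and check the pin's position.

```bash
python3 - <<'E'
from h import *
w=ray("side",[[240.2,184.3],[249.7,177.6]],.044)[:,:2]*1000; print(w,w.mean(0),np.degrees(np.arctan2(*(w[0]-w[1]))))
k=lambda x,y:[(x+.5)/8-.5+335,(y+.5)/8-.5+130]
q=ray("top",[k(95,250),k(298,295),k(318,195),k(122,160)],.061)[:,:2]*1000;print("lug corners Lf Rf Rb",q)
q=ray("top",[k(68,330),k(265,370)],.025)[:,:2]*1000;print("front wall",q)
for f in ("top0","top3"):
  t=cv2.imread(f"pics/{f}.png").astype(int)
  a=t[185:240,270:305]; 
s=cv2.imread("pics/side3.png");t=cv2.imread("pics/side0.png")
print(np.abs(s[205:245,255:305].astype(int)-t[205:245,255:305]).mean())
# shaft centreline in top0
t=cv2.imread("pics/top0.png").astype(int); bl=t[...,0]-t[...,2]
for r in range(196,234,3):
  x=np.arange(268,304); wgt=np.clip(bl[r,268:304]+25,0,None); wgt=wgt*(wgt>10)
  if wgt.sum(): c=(wgt*x).sum()/wgt.sum(); print(r,round(c,2),ray("top",[c,r],.008)[0,:2]*1000)
E
```

```text
[[ 604.9853 -152.0308]
 [ 593.2778 -208.8193]] [ 599.1315 -180.4251] 11.648883548049325
lug corners Lf Rf Rb [[ 587.0417 -141.3923]
 [ 574.4101 -204.659 ]
 [ 605.9722 -210.5761]
 [ 615.5432 -149.4166]]
front wall [[ 567.4814 -137.3675]
 [ 556.1016 -200.3171]]
6.633
196 293.06 [501.8684 -11.6555]
199 292.0 [494.0612  -9.0915]
202 290.84 [486.2551  -6.2796]
205 289.02 [478.417   -1.7716]
208 287.88 [470.6265   0.9717]
211 286.11 [462.8054   5.347 ]
214 284.57 [455.0049   9.1308]
217 283.09 [447.2154  12.7371]
220 281.66 [439.4358  16.2164]
223 280.07 [431.6533  20.1211]
226 278.62 [423.8868  23.6347]
229 277.44 [416.1421  26.4852]
```

Emit:
carry_out --pt "0.45 0 0 1 0 0 0" --pt "0.45 0 0 1 0 0 0" --pt "0.45 0 0 1 0 0 0" --pt "0.45 0 0 0.6 0 0 0" --pt "0.45 0 0 0.4 0 0 0" --pt "0.45 0 0 0.25 0 0 0" --pt "0.45 0 0 0.2 0 0 0" --pt "0.45 0 0 0 0 0 0" --pt "1 0 0 0 0 0 0" --pt "1 0 0 0 0 0 0" --pt "1 0 0 0 0 0 0" --pt "1 0 0 0 0 0 0" --pt "1 0 0 0 0 0 0" --grip_force 40

```text
time: 15.6
eef_pos: [0.4228, 0.0242, 0.0048]
tool_rot: [-3.065, 0.691, -0.001]
wrist_force: [-0.2, -0.3, 1.9]
opening: 0.0154
grip_force: 40.0
```

Emit:
carry_out --pt "1 0 0 -0.4 0 0 0" --pt "1 0 0 -0.9 0 0 0" --pt "1 0 0 -0.9 0 0 0" --pt "1 0 0 -0.9 0 0 0" --pt "1 0 0 -0.9 0 0 0" --pt "1 0 0 0 0 0 -0.938" --pt "1 0 0 0 0 0 -0.938" --pt "1 0 0 0 0 0 -0.938" --pt "1 0 0 0 0 0 -0.938" --pt "1 0 0 0 0 0 -0.938" --pt "1 0 0 0 0 0 -0.938" --pt "1 0 0 0 0 0 -0.938" --pt "1 0 0 0 0 0 -0.938" --pt "1 0 0 0 0 0 -0.938" --pt "1 0 0 0 0 0 -0.938" --pt "1 0 0 0 0 0 -0.938" --pt "1 0 0 0 0 0 -0.938" --pt "1 0 0 0 0 0 -0.938" --pt "1 0 0 0 0 0 0"

```text
time: 17.5
eef_pos: [0.4224, 0.0242, 0.1049]
tool_rot: [2.417, 2.007, 0.0]
wrist_force: [-0.3, 0.0, -0.6]
opening: 0.0152
grip_force: 40.0
```

Emit:
carry_out --pt "1 -0.872 0.593 0 0 0 0" --pt "1 -0.872 0.593 0 0 0 0" --pt "1 -0.872 0.593 0 0 0 0" --pt "1 -0.872 0.593 0 0 0 0" --pt "1 -0.872 0.593 0 0 0 0" --pt "1 -0.872 0.593 0 0 0 0" --pt "1 -0.872 0.593 0 0 0 0" --pt "1 -0.872 0.593 0 0 0 0" --pt "1 -0.872 0.593 0 0 0 0" --pt "1 -0.872 0.593 0 0 0 0" --pt "1 -0.872 0.593 0 0 0 0" --pt "1 -0.872 0.593 0 0 0 0" --pt "1 -0.872 0.593 0 0 0 0" --pt "1 -0.872 0.593 0 0 0 0" --pt "1 0 0 0 0 0 0" --pt "1 0 0 0 0 0 0"

```text
time: 19.1
eef_pos: [0.57, -0.3141, 0.1043]
tool_rot: [-2.42, -2.002, 0.0]
wrist_force: [1.0, 0.8, -0.7]
opening: 0.016
grip_force: 40.0
```

```bash
python3 - <<'E'
from h import *
s=env.grab_frame("side");t=env.grab_frame("top")
cv2.imwrite("pics/top4.png",t);cv2.imwrite("pics/side4.png",s)
C=lambda im,x,y,w,h,k:cv2.resize(im[y:y+h,x:x+w],None,fx=k,fy=k,interpolation=cv2.INTER_CUBIC)
o=np.hstack([C(t,340,110,80,110,5),C(s,205,110,80,110,5)])
cv2.imwrite("pics/z5.png",cv2.convertScaleAbs(o,alpha=1.4))
st=env.state();print(st["time"],st["eef_pos"],st["tool_rot"],st["opening"])
E
```

```text
19.2 [ 0.5696 -0.3131  0.1042] [-2.4175 -2.0041  0.0004] 0.015520193652185819
```

View pics/z5.png

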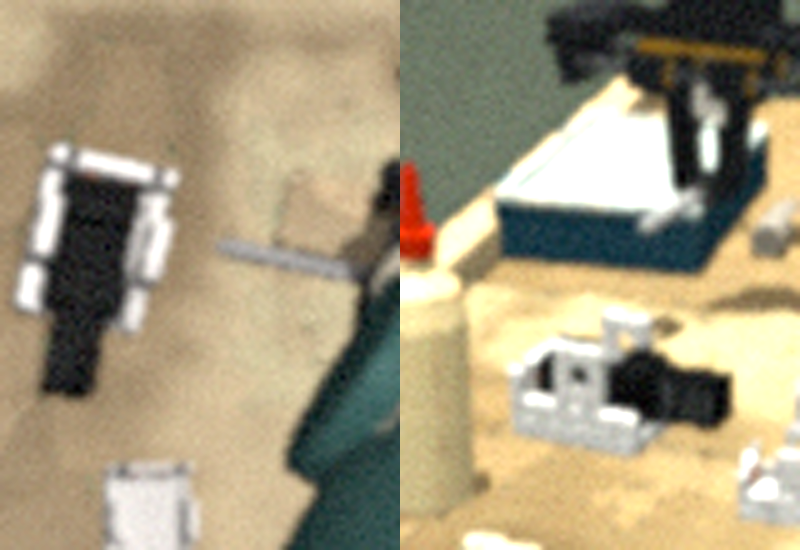

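The top view shows the pin shaft from about (384,158) to (411,164), level with the shoe's lugs. I'll fit its line and compare it with the arm's own reading.

```bash
python3 - <<'E'
from h import *
t=cv2.imread("pics/top4.png");t0=cv2.imread("pics/top3.png")
d=np.clip(np.abs(t.astype(int)-t0).sum(2)-25,0,None); 
P=[]
for c in range(381,410,2):
    r=np.arange(150,172); w=t[150:172,c].astype(float); b=np.clip(w[:,0]-w[:,2]+22,0,None); b*=(b>6)
    if b.sum()>30: P.append([c,(b*r).sum()/b.sum()])
P=np.array(P);print(P.round(1).tolist())
w=ray("top",P,.1074)[:,:2]*1000
m=(P[:,0]>386)&(P[:,0]<405)
vx,vy,x0,y0=cv2.fitLine(w[m].astype(np.float32),cv2.DIST_HUBER,0,.01,.01).ravel()
print("dir heading",np.degrees(np.arctan2(vy,vx)),"pt",x0,y0)
th=np.radians(79.3);tx=np.array([np.cos(th),np.sin(th)]);ty=np.array([np.sin(th),-np.cos(th)])
print("pt in tool",(np.array([x0,y0])-[569.8,-313.4])@tx,(np.array([x0,y0])-[569.8,-313.4])@ty)
print("tip in tool", (w[0]-[569.8,-313.4])@tx)
tip=np.r_[np.array([569.8,-313.4])+90.4*tx,107.4]/1e3
print("tip pred top",proj("top",tip),"side",proj("side",tip),"side crop",(proj("side",tip)-[205,110])*5+[400,0])
k=lambda x,y:[(x+.5)/5-.5+340,(y+.5)/5-.5+110]
E
```

```text
[[385.0, 159.0], [387.0, 159.4], [389.0, 159.9], [391.0, 160.2], [393.0, 160.9], [395.0, 160.8], [397.0, 161.6], [399.0, 161.6], [401.0, 162.3], [403.0, 162.5], [405.0, 163.1], [407.0, 163.4], [409.0, 163.5]]
dir heading 80.42869 pt 581.067 -252.59093
pt in tool 61.843681991793034 -0.21910005405275756
tip in tool 86.28603994637012
tip pred top [[383.362  158.4662]] side [[252.9807 155.6054]] side crop [[639.9033 228.0268]]
```

```bash
python3 - <<'E'
from h import *
t=np.mean([cv2.imread(f"pics/{f}.png").mean(2) for f in("top3","top4")],0)
# sample along the shoe's x over lug centrelines y=+-28 (z=61), and y=-30
for hd in (10.6,):
  h=np.radians(-hd);u=np.array([np.cos(h),np.sin(h)]);v=np.array([-np.sin(h),np.cos(h)])
  c=np.array([.5965,-.176])
  for y in (-30,-28,-26,26,28,30):
    xs=np.arange(-28,29,2.)
    X=np.array([np.r_[c+u*x/1e3+v*y/1e3,.061] for x in xs]);p=proj("top",X).astype(np.float32)
    val=cv2.remap(t.astype(np.float32),p[:,:1],p[:,1:],cv2.INTER_LINEAR).ravel()
    print(y,[(int(a),int(b)) for a,b in zip(xs,val)])
  for x in (-8,0,8):
    ys=np.r_[-40:-16:2,16:42:2].astype(float)
    X=np.array([np.r_[c+u*x/1e3+v*y/1e3,.061] for y in ys]);p=proj("top",X).astype(np.float32)
    val=cv2.remap(t.astype(np.float32),p[:,:1],p[:,1:],cv2.INTER_LINEAR).ravel()
    print("x",x,[(int(a),int(b)) for a,b in zip(ys,val)])
E
```

```text
-30 [(-28, 96), (-26, 98), (-24, 97), (-22, 92), (-20, 88), (-18, 88), (-16, 102), (-14, 123), (-12, 138), (-10, 147), (-8, 150), (-6, 156), (-4, 157), (-2, 156), (0, 157), (2, 160), (4, 163), (6, 163), (8, 162), (10, 167), (12, 162), (14, 150), (16, 131), (18, 110), (20, 98), (22, 97), (24, 97), (26, 96), (28, 91)]
-28 [(-28, 114), (-26, 112), (-24, 108), (-22, 99), (-20, 89), (-18, 89), (-16, 103), (-14, 134), (-12, 155), (-10, 165), (-8, 170), (-6, 176), (-4, 176), (-2, 176), (0, 176), (2, 176), (4, 180), (6, 181), (8, 182), (10, 181), (12, 178), (14, 166), (16, 147), (18, 128), (20, 117), (22, 119), (24, 122), (26, 117), (28, 105)]
-26 [(-28, 138), (-26, 135), (-24, 128), (-22, 115), (-20, 93), (-18, 89), (-16, 104), (-14, 135), (-12, 159), (-10, 171), (-8, 179), (-6, 180), (-4, 179), (-2, 180), (0, 179), (2, 178), (4, 177), (6, 178), (8, 176), (10, 175), (12, 174), (14, 170), (16, 163), (18, 154), (20, 147), (22, 149), (24, 149), (26, 139), (28, 120)]
26 [(-28, 116), (-26, 117), (-24, 109), (-22, 93), (-20, 69), (-18, 55), (-16, 67), (-14, 95), (-12, 125), (-10, 143), (-8, 151),
[... 989 characters left out ...]
16, 22), (18, 23), (20, 35), (22, 66), (24, 111), (26, 151), (28, 178), (30, 181), (32, 160), (34, 131), (36, 104), (38, 85), (40, 82)]
x 0 [(-40, 93), (-38, 91), (-36, 93), (-34, 103), (-32, 126), (-30, 157), (-28, 176), (-26, 179), (-24, 164), (-22, 140), (-20, 125), (-18, 124), (16, 22), (18, 21), (20, 38), (22, 72), (24, 120), (26, 161), (28, 180), (30, 181), (32, 165), (34, 134), (36, 106), (38, 90), (40, 85)]
x 8 [(-40, 90), (-38, 89), (-36, 91), (-34, 106), (-32, 133), (-30, 162), (-28, 182), (-26, 176), (-24, 153), (-22, 129), (-20, 118), (-18, 125), (16, 12), (18, 12), (20, 30), (22, 71), (24, 117), (26, 158), (28, 184), (30, 178), (32, 154), (34, 122), (36, 94), (38, 84), (40, 87)]
```

The lug edges come out 30 mm apart, as they should. They put the shoe centre at (598.1,-175.1) mm with a heading of about -11°. I'll lower the pin to bore height and shift it across by 2.4 mm.

Emit:
carry_out --pt "1 0 0.096 0.8 0 0 0" --pt "1 0 0 0.8 0 0 0" --pt "1 0 0 0.6 0 0 0" --pt "1 0 0 0.3 0 0 0" --pt "1 0 0 0.04 0 0 0" --pt "1 0 0 0 0 0 0" --pt "1 0 0 0 0 0 0"

```text
time: 19.9
eef_pos: [0.5734, -0.3148, 0.042]
tool_rot: [2.416, 2.005, 0.001]
wrist_force: [0.5, -0.9, -0.2]
opening: 0.0157
grip_force: 40.0
```

```bash
python3 - <<'E'
from h import *
t=env.grab_frame("top");s=env.grab_frame("side");cv2.imwrite("pics/top5.png",t);cv2.imwrite("pics/side5.png",s)
P=[]
for c in range(379,408,2):
    r=np.arange(148,172); w=t[148:172,c].astype(float); b=np.clip(w[:,0]-w[:,2]+22,0,None); b*=(b>6)
    if b.sum()>30: P.append([c,(b*r).sum()/b.sum()])
P=np.array(P);print(P.round(1).tolist())
st=env.state();e=st["eef_pos"];print(e,st["tool_rot"],st["wrist_force"])
w=ray("top",P,e[2]+.0032)[:,:2]
m=(P[:,0]>384)&(P[:,0]<402)
vx,vy,x0,y0=cv2.fitLine((w[m]*1e3).astype(np.float32),cv2.DIST_HUBER,0,.01,.01).ravel()
print("heading",np.degrees(np.arctan2(vy,vx)))
C=np.array([598.1,-175.1])
q=np.array([x0,y0]);d=np.array([vx,vy]);d*=np.sign(d[1])
for h in (d,np.array([.1857,.9826])):
  print("offset of C from pin line (+=tool y)",(C-q)@np.array([h[1],-h[0]]))
print("FK offset",(C-e[:2]*1e3)@[.9826,-.1857],(C-e[:2]*1e3)@[.1857,.9826])
E
```

```text
[[381.0, 162.0], [383.0, 162.5], [385.0, 162.9], [387.0, 163.2], [389.0, 163.8], [391.0, 164.1], [393.0, 164.9], [395.0, 165.0], [397.0, 165.2], [399.0, 165.9], [401.0, 166.0], [403.0, 166.8], [405.0, 167.1], [407.0, 169.2]]
[ 0.5734 -0.3149  0.0421] [2.4162 2.0051 0.001 ] [-0.324  -0.3668 -0.2915]
heading 79.77648
offset of C from pin line (+=tool y) -0.38951183276074197
offset of C from pin line (+=tool y) -1.1138790087890402
FK offset -1.6674603219410993 141.97592719910614
```

Emit:
carry_out --pt "1 0 -0.035 0.045 0 0 0" --pt "1 0.4 0 0 0 0 0" --pt "1 0.3 0 0 0 0 0" --pt "1 0.2 0 0 0 0 0" --pt "1 0 0 0 0 0 0"

```text
time: 20.5
eef_pos: [0.5761, -0.291, 0.0398]
tool_rot: [-2.416, -2.008, -0.0]
wrist_force: [0.1, 0.4, -0.3]
opening: 0.0158
grip_force: 40.0
```

Emit:
carry_out --pt "1 0.15 0 0 0 0 0" --pt "1 0 0 0 0 0 0"

```text
time: 20.7
eef_pos: [0.5767, -0.2881, 0.0398]
tool_rot: [-2.417, -2.007, -0.0]
wrist_force: [0.1, -0.3, -0.3]
opening: 0.0153
grip_force: 40.0
```

The tip is about 7 mm inside the near bore with no force. I'll keep advancing.

Emit:
carry_out --pt "1 0.3 0 -0.02 0 0 0" --pt "1 0.3 0 0 0 0 0" --pt "1 0.3 0 0 0 0 0" --pt "1 0 0 0 0 0 0"

```text
time: 21.1
eef_pos: [0.5809, -0.2651, 0.0403]
tool_rot: [-2.416, -2.007, -0.0]
wrist_force: [0.1, 0.1, -0.5]
opening: 0.0155
grip_force: 40.0
```

Emit:
carry_out --pt "1 0.3 0 0 0 0 0" --pt "1 0.3 0 0 0 0 0" --pt "1 0.2 0 0 0 0 0" --pt "1 0 0 0 0 0 0"

```text
time: 21.5
eef_pos: [0.5845, -0.2458, 0.0403]
tool_rot: [-2.416, -2.007, -0.0]
wrist_force: [-0.2, -0.1, 0.0]
opening: 0.0157
grip_force: 40.0
```

Emit:
carry_out --pt "1 0.2 0 0 0 0 0" --pt "1 0.2 0 0 0 0 0" --pt "1 0 0 0 0 0 0"

```text
time: 21.8
eef_pos: [0.5864, -0.2363, 0.0403]
tool_rot: [-2.417, -2.007, -0.0]
wrist_force: [0.7, 0.5, -0.1]
opening: 0.0155
grip_force: 40.0
```

Emit:
carry_out --pt "1 0.2 0 0 0 0 0" --pt "1 0.2 0 0 0 0 0" --pt "1 0 0 0 0 0 0"

```text
time: 22.1
eef_pos: [0.5882, -0.2264, 0.0403]
tool_rot: [-2.417, -2.007, -0.0]
wrist_force: [0.1, -0.6, -0.8]
opening: 0.015
grip_force: 40.0
```

Emit:
carry_out --pt "1 0.1 0 0 0 0 0" --pt "1 0.08 0 0 0 0 0" --pt "1 0 0 0 0 0 0"

```text
time: 22.4
eef_pos: [0.5888, -0.2236, 0.0404]
tool_rot: [2.416, 2.006, -0.002]
wrist_force: [-1.3, -4.2, -0.5]
opening: 0.0152
grip_force: 40.0
```

Emit:
carry_out --pt "1 0.08 0 0 0 0 0" --pt "1 0 0 0 0 0 0"

```text
time: 22.6
eef_pos: [0.5889, -0.2234, 0.0405]
tool_rot: [2.414, 2.005, -0.005]
wrist_force: [-2.0, -10.0, -1.2]
opening: 0.0151
grip_force: 40.0
```

Emit:
carry_out --pt "1 0.06 0 0 0 0 0" --pt "1 0 0 0 0 0 0"

```text
time: 22.8
eef_pos: [0.5889, -0.2233, 0.0405]
tool_rot: [2.413, 2.005, -0.007]
wrist_force: [-3.3, -14.2, -1.6]
opening: 0.0155
grip_force: 40.0
```

The shoulder is against the lug, with 14 N of contact force and the tip about 41 mm past centre. I'll relax, lower slightly, open and rise.

Emit:
carry_out --pt "1 -0.12 0 0 0 0 0" --pt "1 0 0 0.05 0 0 0" --pt "1 0 0 0 0 0 0" --pt "0.5 0 0 0 0 0 0" --pt "0.5 0 0 0 0 0 0" --pt "0.5 0 0 0 0 0 0" --pt "0.5 0 0 -0.3 0 0 0" --pt "0.5 0 0 -0.8 0 0 0" --pt "0.5 0 0 -1 0 0 0" --pt "0.5 -1 0 -1 0 0 0" --pt "0.5 -1 0 -1 0 0 0" --pt "0.5 -1 0 -1 0 0 0" --pt "0.5 -1 0 0 0 0 0" --pt "0.5 -1 0 0 0 0 0" --pt "0.5 -1 0 0 0 0 0" --pt "0.5 0 0 0 0 0 0"

```text
time: 24.4
eef_pos: [0.561, -0.3722, 0.1674]
tool_rot: [2.419, 2.002, -0.0]
wrist_force: [-0.2, 0.6, -1.1]
opening: 0.0438
grip_force: 0.0
```

```bash
python3 - <<'E'
from h import *
t=env.grab_frame("top");s=env.grab_frame("side")
cv2.imwrite("pics/top6.png",t);cv2.imwrite("pics/side6.png",s)
C=lambda im,x,y,w,h,k:cv2.resize(im[y:y+h,x:x+w],None,fx=k,fy=k,interpolation=cv2.INTER_CUBIC)
o=np.hstack([C(t,330,125,66,70,6),C(s,205,145,66,70,6)])
cv2.imwrite("pics/z6.png",cv2.convertScaleAbs(o,alpha=1.4))
st=env.state();print(st["time"],st["eef_pos"],st["wrist_force"],st["opening"])
E
```

```text
24.5 [ 0.5614 -0.3695  0.1669] [-0.1851  0.1692 -0.2488] 0.04421875608392611
```

View pics/z6.png

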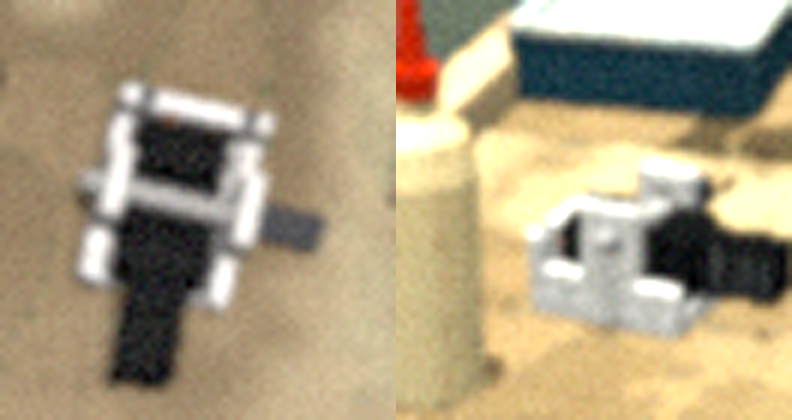

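The picture shows the pin through both lugs and across the groove. Its tip is out at (85,185) in the crop, about 8 mm beyond the far lug, and its handle is against the near lug. The battery is home and the bottle is standing.

```bash
python3 -c "
from bench import env
print(env.sign_off())"
```

```text
the job is handed in; nothing more can be done
None
```

The job is handed in: the battery is home in the shoe and the pin is through both lugs with its handle against the near one. The dust plug and bottle stayed put. It took about 25 s of the 67 s allowed, and no verdict came back at hand-in.

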